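# Trip the jammed phone tray of a test dock with the release pin

## Task

The phone tray of the test dock is stuck shut. Take the release pin from its holder, push it down through the small hole in the dock's cover and press the hidden latch, gently and by feel, until the tray springs out (the pin must never push on the dock with more than 16 N), then put the pin back in its holder, standing upright and fully home, and let go. Leave the phone, the jar and the tub on the bench where they are.

Things in the scene. Friction and masses are not known exactly. Their poses are not given: they have to be found in the camera images.
- pin: loose release pin, about 50 g, standing upright in the holder at the start: a steel shank 5 mm in diameter and 52 mm long with a round tip, then a black collar 22 mm in diameter and 4 mm thick (52 to 56 mm above the tip), then a plain round black grip 16 mm in diameter and 40 mm long (56 to 96 mm above the tip). Origin at the tip on the pin's axis; z runs from the tip to the grip
- holder: plain aluminium block 50 x 50 x 58 mm high, fixed to the bench, with one upright through hole 8 mm in diameter at its middle. Origin at the centre of its underside, z up. With the pin home, the collar rests on the block's top and the tip is 6 mm above the bench
- holder_hole0 (a point): centre of the mouth of the holder's hole, on the block's top, 58 mm above the bench
- dock: grey box, the test dock, 150 (its x) x 120 (its y) x 60 mm high, fixed to the bench. Origin at the centre of its underside; the tray comes out of its -x end and needs 70 mm of free room there. The access hole is in the flat 5 mm thick cover, 48 mm from the origin on the +x side, on the middle line
- dock_hole (a point): centre of the mouth of the round access hole (8 mm in diameter, 1.5 mm chamfer) on top of the dock, 60 mm above the bench. Straight below it, hidden, is the latch's flat round pad, 16 mm in diameter, at rest between 11 and 33 mm below the mouth, at another depth each time (not measured: feel for it)
- tray (a joint): travel of the dock's tray in m: 0 when latched shut; when the latch trips, a spring drives it out to about 0.06 within a second and it stays out. The latch's pad is sprung: it resists with 4 N at first and about 7 N where it trips, after about 6 mm of travel straight down, and meets a hard stop at 7.5 mm, so stop when the tray moves
- phone: bystander: loose dark phone 148 (its x) x 72 (its y) x 9 mm lying on the bench; origin at the centre of its underside
- flask: bystander: small white jar with lid, 48 mm in diameter, 85 mm high, loose; origin at the centre of its underside
- tub: bystander: open white tub 90 x 120 x 50 mm with bits in it, loose; origin at the centre of its underside
Things that resemble listed ones, but are neither listed nor needed, are in the scene too. What is shaped like the dock but blue or turquoise is not meant.

How it is judged:
By the outcome, as a careful person would: the job done as asked, in the order asked, and still so for the second after the job is handed in, with the robot touching nothing.
It also fails if it takes over 48 s, if anything falls off the work surface, if the arm or the gripper's body presses on something with over 40 N, if the wrist force passes 120 N, or if a joint passes its speed limit or range.

## Robot

A 6-joint arm with a two-finger parallel gripper is mounted at the origin on the work surface. World frame = base frame: x ahead of the robot, y to its left, z up, the work surface at z = 0. Lengths are in mm, angles in rad, forces in N, time in s.
With the tool pointing down it reaches from about 250 to 775 mm from the base axis. Payload 4 kg.
Tool frame: the origin (TCP) lies midway between the tips of the shut fingers; the grasp point (between the pads) lies 19 mm behind it; z points along the fingers, y is the direction in which the jaws open and shut (so a half turn about z gives the same grasp; the last joint's range is limited). The gripper opens to 85 mm and grips with 20 to 120 N. Pads are 22 mm wide; open, the fingers measure 114 mm over their backs; the gripper's body (76 mm by 85 mm) begins 54 mm behind the grasp point. The pads swing forward as they close: fully open they stand 13 mm farther back than shut.
Start: joints at [-1.434, 0.087, 1.371, -0, 1.684, -0.103], TCP at [130.625, -534.28, 231.341] pointing down, gripper open.
Joint ranges: [-3.1, 3.1], [-0.76, 2.03], [0.27, 2.55], [-1.08, 4.22], [0.17, 2.65], [-2.57, 2.57]. Speed limits (rad/s): [2.79, 2.79, 3.14, 3.14, 3.14, 3.14].

## Interface

Orientations are given as a rotation vector (axis times angle).
In Python, from workcell import robot gives the robot as it stands.
- The arm moves only by the shell command python3 -m inch 'ROWS'. ROWS is JSON, a list of rows, each a list of 7 numbers: the gripper's target within -1 to 1 (fully open at 1, half-way at 0, shut at -1), then the shift along the tool's x, y, z in cm, then the turn, a rotation vector about the tool's x, y, z in rad. In form: [[grip, tx, ty, tz, ax, ay, az], ...]. A call has 1 to 10 rows; each row shifts and turns the commanded pose from where the row before left it, along the tool's axes as they then stand; what a row does not reach is not made up. A row lasts 1/10 s, in which the tool goes at most 50 mm and 8.59 degrees, less where a joint would pass 70% of its speed; a pose out of reach is approached as far as the arm can. A call with a gripper value outside its range is refused whole. The fingers move at their own pace and stop on an object; the grip force is fixed at half the most. Time passes only in rows, so rows that do not move let the fingers close. It gives the time, the measured TCP pose, the force and the opening at its end, in the units of the state.
- robot.read_state(): the state, without advancing time (a new reading comes with each control period).
- robot.get_image(name): name is "side" or "top"; returns a dict with "pixels" (420x560x3 uint8, red, green, blue), "range_z" (420x560 float32, mm along the optical axis (not along the pixel's ray), 0 where there is no reading), "vfov" (degrees; the focal length in pixels is half the picture's height over the tangent of half this angle, whatever the lens; pixels are square), "cx", "cy" (the principal point, pixels), "dist" ([k1, k2, p1, p2, k3] as OpenCV has them; the pictures are not rectified), "xyz" and "rotation" of the camera in the world. Camera axes: x right, y down, z forward; pixel columns grow to the right and rows downward; lengths in mm; the calibration is good to about 2 mm. A picture is of the moment at which its call begins.
- robot.close_job(): hands the job in, once; it reports no verdict.
The state is a dict: "time_s": time; "qpos": joint angles; "qvel": joint speeds; "tau": joint torques, N m; "position": TCP position; "tool_rot": TCP orientation; "ft_force": force on the tool from outside, world axes, zero at the start; "wrist_torque": the same for the moment, N m; "opening": finger opening in mm.
Only numpy, scipy, OpenCV 4.12 (cv2) and the standard library are available. Lean on these libraries where they do the work, as an engineer would, in place of code of your own. Each camera call takes 0.05 s, during which the arm holds its last target. There are 200 camera calls.

## Working session

There is one attempt and no reset: what is moved stays moved. The work goes in short steps, Python scripts to look and compute and a shell command to move; the robot and the scene stay as the last step left them, time stands still between calls to the robot, and variables do not carry over. Pictures are saved under pics/ and viewed, about 8 in all and at most 12, crops included, and the job is handed in when it is done.

```bash
mkdir -p pics; ls
cat > h.py <<'E'
from workcell import robot
import numpy as np, cv2, pickle
def grab(name):
    im=robot.get_image(name); pickle.dump(im,open(f'pics/{name}.pkl','wb'))
    return im
def K(im):
    h=im['pixels'].shape[0]; f=h/2/np.tan(np.radians(im['vfov'])/2)
    return np.array([[f,0,im['cx']],[0,f,im['cy']],[0,0,1.]])
def R(im):
    r=np.array(im['rotation'],float)
    return r if r.shape==(3,3) else cv2.Rodrigues(r)[0]
def ray(im,u,v):
    p=cv2.undistortPoints(np.array([[[u,v]]],float),K(im),np.array(im['dist'],float))[0,0]
    return np.array([p[0],p[1],1.])
def at_z(im,u,v,z):
    d=R(im)@ray(im,u,v); o=np.array(im['xyz'],float)
    return o+d*(z-o[2])/d[2]
def at_d(im,u,v):
    return np.array(im['xyz'])+R(im)@ray(im,u,v)*im['range_z'][int(round(v)),int(round(u))]
def proj(im,P):
    r=R(im); t=-r@np.array(im['xyz'],float)
    return cv2.projectPoints(np.array(P,float).reshape(-1,1,3),cv2.Rodrigues(r)[0],t,K(im),np.array(im['dist'],float))[0][:,0]
def save(im,fn,box=None,s=1):
    p=im['pixels'][:,:,::-1]
    if box: p=p[box[1]:box[3],box[0]:box[2]]
    if s!=1: p=cv2.resize(p,None,fx=s,fy=s,interpolation=cv2.INTER_CUBIC)
    cv2.imwrite(fn,p)
E
python3 - <<'E'
from h import *
for n in ['top','side']:
    im=grab(n); save(im,f'pics/{n}0.png'); print(n,im['xyz'],im['rotation'],im['vfov'],im['cx'],im['cy'],im['dist'])
print(robot.read_state())
E
```

```text
pics
top [ 405.15130166   34.65513604 1245.16681178] [-2.1527174   2.09913051 -0.17873834] 50.19321536977078 279.32462278277995 209.60708283037002 [0.02979957 0.         0.         0.         0.        ]
side [ 429.52585101 -849.29116279  642.89145919] [-2.12072852  0.24706506 -0.10819532] 50.480813946664114 277.334371130103 205.37833783579762 [-0.01832916  0.          0.          0.          0.        ]
{'time_s': 0.1, 'qpos': array([-1.43407786e+00,  8.79113034e-02,  1.37210848e+00,  1.65486467e-05,
        1.68360049e+00, -1.03138717e-01]), 'qvel': array([ 0.00012386, -0.00086181, -0.00315312,  0.00018506,  0.00036132,
        0.00152477]), 'tau': array([ 2.89159529e-03, -3.53014791e+01, -3.14220142e+01,  1.81985865e-05,
        7.91526953e-03, -6.80762625e-06]), 'position': array([ 130.57917476, -533.81591825,  230.23694237]), 'tool_rot': array([-3.11701376e+00, -3.75624565e-01,  2.76265509e-05]), 'ft_force': array([-0.46156551, -0.41407738, -0.47641295]), 'wrist_torque': array([ 0.07696891, -0.0275135 ,  0.01003344]), 'opening': 84.97051954497456}
```

View pics/top0.png

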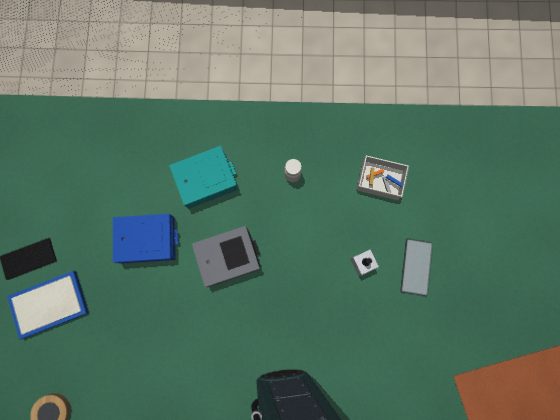

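View pics/side0.png

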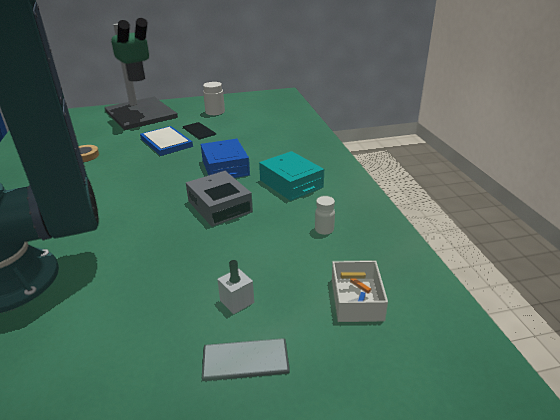

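The top view shows the grey dock at (227,257), with its hole near (208,262), and the holder with the pin at (366,263). The similar boxes at (203,177), turquoise, and (143,238), blue, are ruled out by colour. I'll check enlarged crops of the grey dock and the holder.

Run:
```python
from h import *
im=pickle.load(open('pics/top.pkl','rb'))
a=im['pixels'][220:295,185:270,::-1]; b=im['pixels'][235:290,345:395,::-1]
a=cv2.resize(a,None,fx=5,fy=5,interpolation=cv2.INTER_CUBIC); b=cv2.resize(b,None,fx=7,fy=7,interpolation=cv2.INTER_CUBIC)
c=np.zeros((390,790,3),np.uint8); c[:a.shape[0],:a.shape[1]]=a; c[:385,430:780]=b
cv2.imwrite('pics/crop1.png',c)
np.set_printoptions(precision=1,suppress=True)
print(at_d(im,227,268),at_d(im,371,269.),at_d(im,367,262),at_d(im,300,300))
```

```text
[456.1 179.3  65. ] [ 463.5 -197.4   58.7] [ 478.5 -178.6  104.4] [377.6 -15.4  -1.3]
```

View pics/crop1.png

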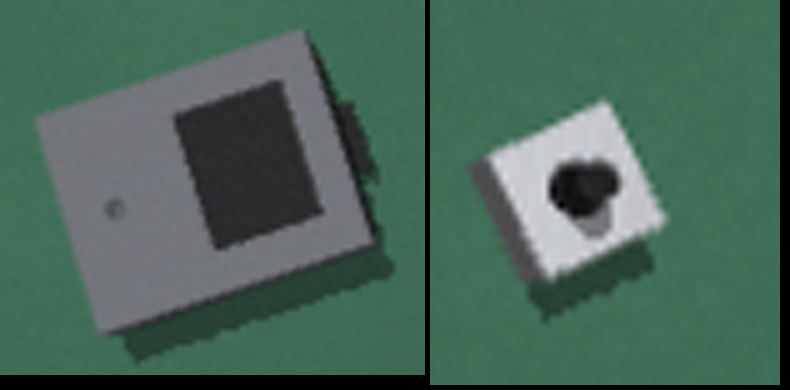

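Run:
```python
from h import *
np.set_printoptions(precision=1,suppress=True)
im=pickle.load(open('pics/top.pkl','rb'))
f=lambda x,y,s,ox,oy:((x+.5)/s-.5+ox,(y+.5)/s-.5+oy)
D=np.array([at_z(im,*f(x,y,5,185,220),60) for x,y in [(37,120),(303,30),(375,243),(100,333)]])
print('dock',D,D.mean(0),'edges',[np.linalg.norm(D[i]-D[i-1]) for i in range(4)])
ex=(D[0]+D[3]-D[1]-D[2])[:2]; ex/=np.linalg.norm(ex); print('dock x',ex,np.arctan2(ex[1],ex[0]),'hole pred',D.mean(0)[:2]+48*ex,'seen',at_z(im,*f(115,209,5,185,220),60), 'z depth', at_d(im,*f(130,260,5,185,220)))
H=np.array([at_z(im,*f(x-430,y,7,345,235),58) for x,y in [(487,157),(605,100),(665,220),(545,282)]])
print('holder',H,H.mean(0),[np.linalg.norm(H[i]-H[i-1]) for i in range(4)])
e=H[1]-H[0]; print('ang',np.arctan2(e[1],e[0]))
for x,y in [(600,180),(570,190)]: print(at_z(im,*f(x-430,y,7,345,235),102))
# depth cluster for grip
m=[]
for v in range(240,285):
  for u in range(350,390):
    p=at_d(im,u,v)
    if 90<p[2]<115: m.append(p)
m=np.array(m); print(len(m),m.mean(0) if len(m) else'')
S=pickle.load(open('pics/side.pkl','rb'))
print('side proj hole,pin top/collar', proj(S,[[*(D.mean(0)[:2]+48*ex),60],[*H.mean(0)[:2],58],[*H.mean(0)[:2],102]]))
save(S,'pics/side_crop.png',(170,160,320,320),4)
```

```text
dock [[518.1 275.5  60. ]
 [569.6 136.6  60. ]
 [457.9  94.4  60. ]
 [407.9 235.9  60. ]] [488.4 185.6  60. ] edges [np.float64(117.0495828087307), np.float64(148.19551369727384), np.float64(119.44167411750945), np.float64(150.14934895393176)]
dock x [-0.3  0.9] 1.9179870307742135 hole pred [472.  230.7] seen [472.2 231.7  60. ] z depth [ 405.2   34.7 1245.2]
holder [[ 493.6 -149.9   58. ]
 [ 516.2 -194.3   58. ]
 [ 471.8 -216.3   58. ]
 [ 447.6 -171.3   58. ]] [ 482.3 -182.9   58. ] [np.float64(50.70492666981512), np.float64(49.89203256390028), np.float64(49.4868133129144), np.float64(51.06994336074909)]
ang -1.1004179191917496
[ 483.1 -183.8  102. ]
[ 479.2 -172.9  102. ]
34 [ 482.6 -182.5  101. ]
side proj hole,pin top/collar [[ 419.6  935.6]
 [ 472.3 1377.7]
 [ 456.3 1294.7]]
```

View pics/side_crop.png

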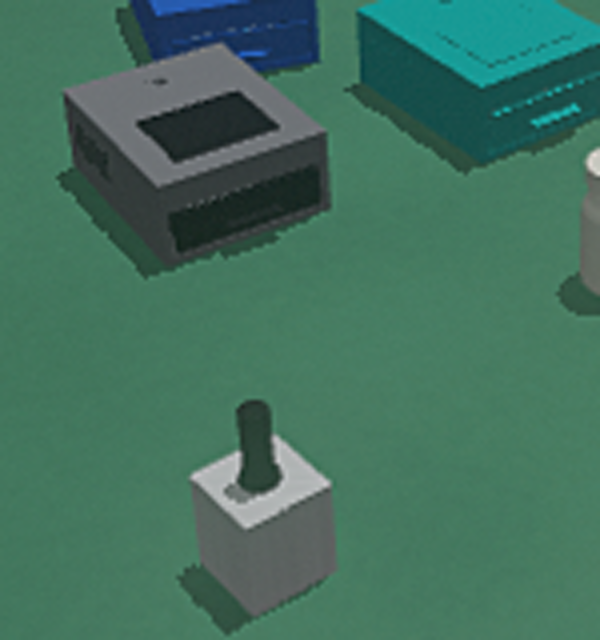

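The side crop confirms it: the grey dock's hole is at full-image (209.6,180.4), the tray end faces right and down, and the pin is upright in the holder with its top at (233.5,261). I'll cross-check positions with the side camera and start the approach.

```bash
sed -i 's/    r=R(im); t=-r@/    r=R(im).T; t=-r@/' h.py
python3 - <<'E'
from h import *
np.set_printoptions(precision=1,suppress=True)
S=pickle.load(open('pics/side.pkl','rb'))
f=lambda x,y:((x+.5)/4-.5+170,(y+.5)/4-.5+160)
print('hole',at_z(S,*f(158.5,81.5),60),'griptop',at_z(S,*f(254,406),102))
D=np.array([at_z(S,*f(x,y),60) for x,y in [(65,93),(160,186),(327,131),(222,43)]]);print(D.mean(0))
H=np.array([at_z(S,*f(x,y),58) for x,y in [(191,479),(248,528),(331,484),(277,436)]]);print(H.mean(0))
print(proj(S,[[472,231,60],[482.5,-182.7,102]]))
E
python3 -m inch '[[1,0,0,0,0,0,0.12],[1,0,0,0,0,0,0.12],[1,3.5,-3.5,0.4,0,0,0],[1,3.5,-3.5,0.4,0,0,0],[1,3.5,-3.5,0.4,0,0,0],[1,3.5,-3.5,0.4,0,0,0],[1,3.5,-3.5,0.4,0,0,0],[1,3.5,-3.5,0.4,0,0,0],[1,3.5,-3.5,0.4,0,0,0],[1,3.5,-3.5,0.4,0,0,0]]'
```

```text
hole [469.6 228.1  60. ] griptop [ 481.4 -182.9  102. ]
[488.1 182.3  60. ]
[ 481.5 -186.8   58. ]
[[210.1 179.4]
 [233.7 261. ]]
time_s: 1.1
position: [411.5, -252.5, 198.8]
tool_rot: [3.142, -0.0, -0.0]
ft_force: [0.7, -0.8, -0.1]
opening: 85.4
```

```bash
python3 -m inch '[[1,3.5,-3.4,2,0,0,0],[1,3.5,-3.4,2,0,0,0],[1,0,0,0,0,0,0],[1,0,0,3.1,0,0,0],[1,0,0,3.1,0,0,0],[1,0,0,3,0,0,0],[1,0,0,0,0,0,0],[0,0,0,0,0,0,0],[0,0,0,0,0,0,0],[0,0,0,0,0,0,0]]'
python3 - <<'E'
from h import *
im=grab('side'); save(im,'pics/s1.png',(180,200,290,320),5)
E
```

```text
time_s: 2.1
position: [478.3, -190.8, 71.7]
tool_rot: [3.139, -0.001, 0.006]
ft_force: [0.0, -0.6, -0.1]
opening: 44.3
```

View pics/s1.png

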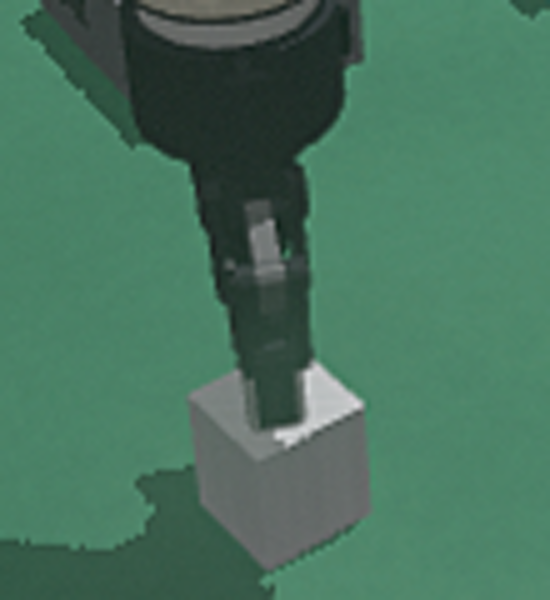

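The front finger hides the pin, and the gripper sits over the holder's top at crop (275,400). The measured pose is a few mm short of the command, so I'll check whether that is lag.

```bash
python3 -m inch '[[0,0,0,0,0,0,0]]'; python3 -c "
from h import *
s=robot.read_state();print(s['time_s'],s['position'],s['qvel'],s['opening'])"
```

```text
time_s: 2.25
position: [477.8, -190.3, 70.7]
tool_rot: [3.14, -0.0, 0.003]
ft_force: [-0.3, -0.7, -0.5]
opening: 42.6
2.25 [ 477.76504354 -190.33137471   70.74511598] [ 0.00203696  0.00319293  0.00926689 -0.00182292  0.00136344  0.00074008] 42.62982734069504
```

```bash
python3 -m inch '[[0,0.4,-0.6,0.3,0,0,0],[0,0,0,0,0,0,0],[-0.4,0,0,0,0,0,0],[-0.4,0,0,0,0,0,0],[-0.4,0,0,0,0,0,0]]'
```

```text
time_s: 2.75
position: [481.0, -183.9, 66.3]
tool_rot: [3.141, -0.0, -0.0]
ft_force: [-0.5, -0.7, -0.1]
opening: 26.1
```

```bash
python3 -m inch '[[-0.55,0,0,0,0,0,0],[-0.55,0,0,0,0,0,0],[-0.6,0,0,0,0,0,0]]'
```

```text
time_s: 3.05
position: [481.0, -183.9, 66.4]
tool_rot: [3.142, -0.0, 0.0]
ft_force: [0.1, 0.5, 0.5]
opening: 17.1
```

```bash
python3 -m inch '[[-0.8,0,0,0,0,0,0],[-1,0,0,0,0,0,0],[-1,0,0,0,0,0,0],[-1,0,0,0,0,0,0]]'
```

```text
time_s: 3.45
position: [481.2, -184.0, 66.6]
tool_rot: [3.141, -0.0, 0.0]
ft_force: [-0.4, -0.9, 0.9]
opening: 14.4
```

```bash
python3 -m inch '[[-1,0,0,-1,0,0,0],[-1,0,0,-2,0,0,0],[-1,0,0,-2.5,0,0,0],[-1,0,0,-2,0,0,0],[-1,0,0,0,0,0,0],[-1,0,0,0,0,0,0]]'
python3 - <<'E'
from h import *
im=grab('side'); save(im,'pics/s2.png',(180,180,300,330),4)
E
```

```text
time_s: 4.05
position: [481.1, -183.9, 141.5]
tool_rot: [3.141, -0.0, 0.001]
ft_force: [-0.3, 0.2, -1.3]
opening: 14.3
```

View pics/s2.png

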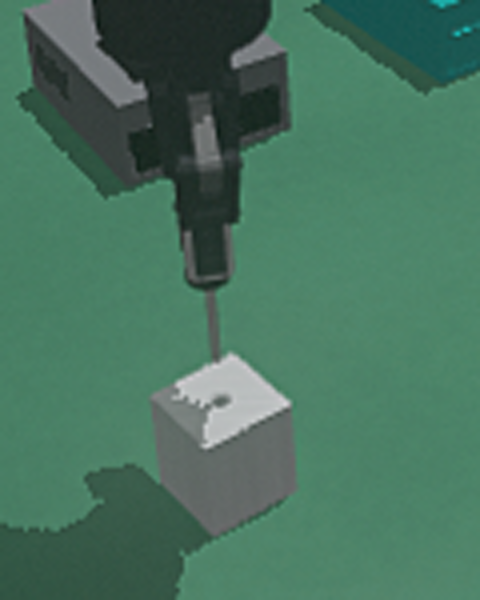

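The pin is held straight. Its tip is at crop (217,358), in line above the holder's hole at (221,401). Next I'll travel to the dock.

```bash
python3 -m inch '[[-1,-0.1,-4.14,0,0,0,0],[-1,-0.1,-4.14,0,0,0,0],[-1,-0.1,-4.14,0,0,0,0],[-1,-0.1,-4.14,0,0,0,0],[-1,-0.1,-4.14,0,0,0,0],[-1,-0.1,-4.14,0,0,0,0],[-1,-0.1,-4.14,0,0,0,0],[-1,-0.1,-4.14,0,0,0,0],[-1,-0.1,-4.14,0,0,0,0],[-1,-0.1,-4.14,0,0,0,0]]';python3 -m inch '[[-1,0,0,1.4,0,0,0],[-1,0,0,0,0,0,0],[-1,0,0,0,0,0,0]]'
python3 - <<'E'
from h import *
im=grab('side'); save(im,'pics/s3.png',(170,100,270,220),5)
print(robot.read_state()['position'])
E
```

```text
time_s: 5.1
position: [469.7, 231.4, 139.3]
tool_rot: [3.14, -0.0, -0.005]
ft_force: [0.8, -0.1, -0.4]
opening: 14.4
time_s: 5.4
position: [470.1, 229.0, 125.5]
tool_rot: [3.14, -0.001, -0.006]
ft_force: [-0.2, 0.2, -0.5]
opening: 14.8
[470.75976264 228.86369443 126.38838245]
```

View pics/s3.png

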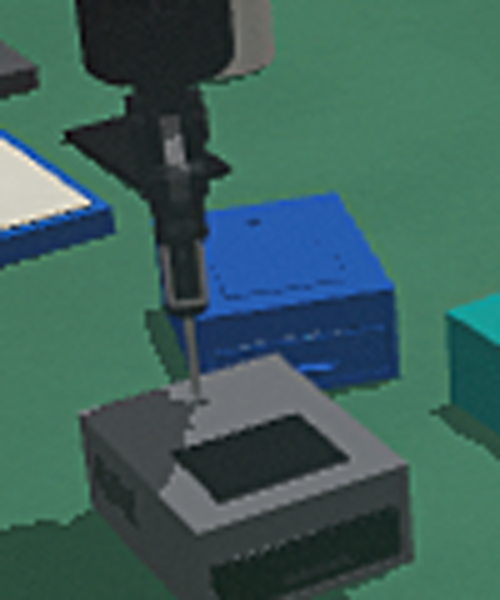

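The tip, at crop (196,398), is right above the hole, at about (199,402). I'll compare with the projection and the top image.

Run:
```python
from h import *
np.set_printoptions(precision=2,suppress=True)
S=pickle.load(open('pics/side.pkl','rb'))
s=robot.read_state(); print(s['position'])
hx,hy,_=at_z(S,209.4,180.0,60)
print('hole',hx,hy)
P=proj(S,[[hx,hy,60],[hx,hy,66],[hx,hy,110]]); print(P,'crop',(P-[170,100]+.5)*5-.5)
print('tip seen',at_z(S,208.8,179.3,66))
a=S['pixels'][172:188,198:222].astype(int).sum(2); print(a)
```

```text
[470.76 228.86 126.39]
hole 469.95348625846407 228.04124630586273
[[209.4  180.  ]
 [209.18 178.06]
 [207.5  163.52]] crop [[199.   402.  ]
 [197.88 392.3 ]
 [189.48 319.59]]
tip seen [468.32 221.29  66.  ]
[[287 294 296 294 178 176 191 190 184 185 258 211 162 174 188 159 154 169
  168 205 281 285 381 370]
 [286 290 294 301 302 173 176 181 178 170 258 219 141 167 192 182 196 273
  287 379 370 363 357 354]
 [289 291 296 299 293 178 175 181 183 184 255 226 184 229 296 331 375 370
  365 358 351 353 351 349]
 [294 292 292 299 306 302 164 180 181 202 239 258 386 376 365 358 357 353
  353 351 349 352 346 353]
 [298 297 296 293 302 293 195 282 293 378 261 242 358 356 354 353 351 352
  347 351 350 352 351 351]
 [303 301 294 280 339 351 373 372 368 358 277 239 341 357 351 356 351 348
  351 351 350 352 349 349]
 [253 254 197 201 196 215 376 365 359 359 288 246 338 361 351 350 347 349
  350 347 351 348 348 352]
 [204 218 218 219 212 226 370 363 360 364 356 280 309 331 358 351 348 348
  348 353 351 348 347 348]
 [220 215 218 214 219 211 199 194 197 294 238 221 157 229 357 352 353 348
  348 354 353 353 351 348]
 [219 220 210 218 218 214 217 212 206 203 213 324 327 364 356 349 349 348
  350 350 351 346 348 350]
 [217 220 217 220 216 217 219 221 215 209 242 370 358 354 355 351 351 348
  348 352 351 351 351 353]
 [220 223 216 219 214 221 221 217 206 233 382 360 352 352 345 351 348 351
  349 352 357 356 356 363]
 [216 213 217 215 217 222 218 213 213 225 360 359 351 351 348 350 351 354
  359 357 360 360 368 364]
 [217 220 218 221 215 212 217 216 206 218 228 358 350 351 351 358 361 360
  357 366 355 212 209  79]
 [219 218 212 220 219 218 220 212 236 384 366 355 356 362 365 357 368 358
  213 209  85  92 104 109]
 [215 219 218 215 216 221 215 211 232 375 365 366 362 365 358 213 207  82
   99  93 110 109 112 118]]
```

Run:
```python
from h import *
np.set_printoptions(precision=2,suppress=True,linewidth=150)
S=pickle.load(open('pics/side.pkl','rb'));T=pickle.load(open('pics/top.pkl','rb'))
s0=cv2.imread('pics/side0.png').astype(int).sum(2);t0=cv2.imread('pics/top0.png').astype(int).sum(2)
def cen(a,u0,u1,v0,v1):
    p=a[v0:v1,u0:u1]; bg=np.median(np.r_[p[0],p[-1],p[:,0],p[:,-1]]); w=np.clip(bg-p-12,0,None).astype(float)
    V,U=np.mgrid[v0:v1,u0:u1]; return (U*w).sum()/w.sum(),(V*w).sum()/w.sum()
print(s0[176:186,204:216]);print(t0[256:268,202:214])
c=cen(s0,205,215,177,184);print('side hole',c,at_z(S,*c,60))
c=cen(t0,203,213,257,267);print('top hole',c,at_z(T,*c,60))
s2=cv2.resize(cv2.imread('pics/s2.png'),None,fx=.25,fy=.25,interpolation=cv2.INTER_AREA).astype(int).sum(2)
print(s2[84:106,49:60])
print('holder hole',at_z(S,234.9,279.9,58))
print('tip over holder',at_z(S,233.9,269.2,80.9))
print('proj tip @holder hole', proj(S,[[*at_z(S,234.9,279.9,58)[:2],80.9]]))
```

```text
[[196 278 284 373 364 356 355 347 348 348 348 350]
 [365 361 355 349 350 346 350 346 345 345 345 345]
 [352 348 347 345 352 346 351 349 343 341 343 341]
 [344 347 347 350 342 310 295 328 354 345 346 345]
 [348 340 298 340 239 209 154 225 351 347 344 344]
 [347 343 350 350 351 306 316 360 350 348 343 342]
 [344 342 345 342 350 349 349 347 348 346 342 346]
 [347 344 345 344 345 347 348 345 345 348 342 344]
 [345 344 346 341 348 341 345 342 345 343 346 347]
 [347 342 348 344 346 347 342 348 349 346 353 354]]
[[350 356 355 358 354 353 351 354 359 351 356 356]
 [359 354 353 354 358 356 353 349 353 354 360 357]
 [358 351 353 358 352 351 355 355 359 352 354 352]
 [351 354 356 361 356 342 318 352 354 353 353 352]
 [352 355 355 348 309 257 265 305 357 356 358 354]
 [360 355 356 336 272 262 291 304 342 358 359 353]
 [355 356 356 341 281 238 298 302 339 356 358 354]
 [356 355 351 352 329 283 305 325 357 354 358 355]
 [356 357 358 354 352 347 340 352 357 355 354 356]
 [355 351 355 357 355 360 353 353 351 354 356 358]
 [353 354 354 357 357 355 353 356 354 353 352 356]
 [352 353 357 356 352 357 35
[... 671 characters left out ...]
61 564 564 563]
 [581 574 570 569 565 568 566 565 568 567 569]
 [566 566 566 562 562 563 566 564 563 562 562]
 [562 563 560 564 564 566 566 566 564 562 563]
 [565 565 566 569 566 566 568 563 569 570 566]
 [572 570 571 562 533 502 492 492 539 572 568]
 [546 573 576 544 468 373 337 367 461 568 569]
 [413 570 549 500 359 281 287 337 454 574 575]
 [407 536 372 376 444 373 389 488 575 574 568]
 [370 367 357 443 578 575 567 573 570 562 561]
 [364 354 405 572 580 571 569 566 564 565 566]
 [372 363 408 580 575 567 568 570 572 571 572]
 [372 375 452 576 572 566 565 566 565 569 572]]
holder hole [ 481.08 -186.74   58.  ]
tip over holder [ 481.5  -181.66   80.9 ]
proj tip @holder hole [[234.05 270.91]]
```

```bash
python3 -m inch '[[-1,0.15,-0.11,0.4,0,0,0],[-1,0,0,0,0,0,0],[-1,0,0,0,0,0,0]]'; for i in 1; do python3 -m inch '[[-1,0,0,0.15,0,0,0],[-1,0,0,0,0,0,0]]'; done
```

```text
time_s: 5.75
position: [472.9, 230.6, 123.5]
tool_rot: [3.142, -0.002, 0.0]
ft_force: [-0.5, 0.3, -1.0]
opening: 14.3
time_s: 5.95
position: [472.6, 231.0, 121.8]
tool_rot: [3.141, -0.001, -0.0]
ft_force: [0.1, 0.2, -1.1]
opening: 15.0
```

```bash
python3 -m inch '[[-1,0,0,0.1,0,0,0],[-1,0,0,0,0,0,0]]'
```

```text
time_s: 6.15
position: [472.6, 231.2, 120.7]
tool_rot: [3.141, -0.0, -0.0]
ft_force: [0.2, 0.5, 0.0]
opening: 14.4
```

```bash
python3 -m inch '[[-1,0,0,0.1,0,0,0],[-1,0,0,0,0,0,0]]'
```

```text
time_s: 6.35
position: [472.5, 231.2, 119.7]
tool_rot: [3.141, -0.0, -0.0]
ft_force: [-0.1, -0.2, -0.0]
opening: 14.7
```

```bash
python3 -m inch '[[-1,0,0,0.1,0,0,0],[-1,0,0,0,0,0,0]]'
```

```text
time_s: 6.55
position: [472.6, 231.2, 118.7]
tool_rot: [3.141, -0.0, -0.0]
ft_force: [0.0, -0.1, -0.3]
opening: 14.8
```

```bash
python3 -m inch '[[-1,0,0,0.1,0,0,0],[-1,0,0,0,0,0,0]]'
```

```text
time_s: 6.75
position: [472.6, 231.2, 117.7]
tool_rot: [3.141, -0.0, -0.0]
ft_force: [0.1, 1.1, 0.4]
opening: 14.8
```

```bash
python3 -m inch '[[-1,0,0,0.1,0,0,0],[-1,0,0,0,0,0,0]]'
```

```text
time_s: 6.95
position: [472.6, 231.2, 116.7]
tool_rot: [3.141, -0.0, -0.0]
ft_force: [-0.6, -1.0, 0.3]
opening: 14.6
```

```bash
python3 -m inch '[[-1,0,0,0.1,0,0,0],[-1,0,0,0.1,0,0,0],[-1,0,0,0,0,0,0]]'
```

```text
time_s: 7.25
position: [472.6, 231.2, 114.6]
tool_rot: [3.141, -0.0, -0.0]
ft_force: [0.5, 0.5, -0.2]
opening: 14.7
```

```bash
python3 -m inch '[[-1,0,0,0.1,0,0,0],[-1,0,0,0.1,0,0,0],[-1,0,0,0.1,0,0,0],[-1,0,0,0,0,0,0]]'
```

```text
time_s: 7.65
position: [472.6, 231.2, 111.6]
tool_rot: [3.141, -0.0, -0.0]
ft_force: [-1.2, 0.1, -1.1]
opening: 14.6
```

```bash
python3 -m inch '[[-1,0,0,0.1,0,0,0],[-1,0,0,0.1,0,0,0],[-1,0,0,0.1,0,0,0],[-1,0,0,0,0,0,0]]'
```

```text
time_s: 8.05
position: [472.6, 231.2, 108.6]
tool_rot: [3.141, -0.0, -0.0]
ft_force: [-1.2, 0.0, -0.5]
opening: 14.4
```

```bash
python3 -m inch '[[-1,0,0,0.1,0,0,0],[-1,0,0,0.1,0,0,0],[-1,0,0,0.1,0,0,0],[-1,0,0,0,0,0,0]]'
```

```text
time_s: 8.45
position: [472.6, 231.2, 105.6]
tool_rot: [3.141, -0.0, -0.0]
ft_force: [0.6, -0.6, -1.3]
opening: 14.7
```

```bash
python3 -m inch '[[-1,0,0,0.1,0,0,0],[-1,0,0,0.1,0,0,0],[-1,0,0,0.1,0,0,0],[-1,0,0,0,0,0,0]]'
```

```text
time_s: 8.85
position: [472.6, 231.2, 102.7]
tool_rot: [3.141, -0.0, -0.0]
ft_force: [-0.0, -0.7, -1.1]
opening: 14.6
```

```bash
python3 -m inch '[[-1,0,0,0.1,0,0,0],[-1,0,0,0.1,0,0,0],[-1,0,0,0.1,0,0,0],[-1,0,0,0,0,0,0]]'
```

```text
time_s: 9.25
position: [472.6, 231.2, 99.6]
tool_rot: [3.141, -0.0, -0.0]
ft_force: [-1.0, -0.1, -0.7]
opening: 14.4
```

```bash
python3 -m inch '[[-1,0,0,0.1,0,0,0],[-1,0,0,0.1,0,0,0],[-1,0,0,0.1,0,0,0],[-1,0,0,0,0,0,0]]'
```

```text
time_s: 9.65
position: [472.6, 231.2, 96.6]
tool_rot: [3.141, -0.0, -0.0]
ft_force: [-0.1, 0.5, -0.6]
opening: 14.5
```

```bash
python3 -m inch '[[-1,0,0,0.1,0,0,0],[-1,0,0,0.1,0,0,0],[-1,0,0,0.1,0,0,0],[-1,0,0,0,0,0,0]]'
```

```text
time_s: 10.05
position: [472.6, 231.2, 93.6]
tool_rot: [3.141, -0.0, -0.0]
ft_force: [-0.3, 0.0, -1.5]
opening: 14.7
```

```bash
python3 -m inch '[[-1,0,0,0.1,0,0,0],[-1,0,0,0.1,0,0,0],[-1,0,0,0.1,0,0,0],[-1,0,0,0,0,0,0]]'
```

```text
time_s: 10.45
position: [472.6, 231.2, 90.6]
tool_rot: [3.141, -0.0, -0.0]
ft_force: [-1.1, 1.1, -0.7]
opening: 14.0
```

```bash
python3 -m inch '[[-1,0,0,0.1,0,0,0],[-1,0,0,0.1,0,0,0],[-1,0,0,0,0,0,0]]'
```

```text
time_s: 10.75
position: [472.7, 231.3, 89.0]
tool_rot: [-3.142, 0.0, -0.0]
ft_force: [-1.3, 0.3, 1.7]
opening: 14.5
```

```bash
python3 -m inch '[[-1,0,0,0,0,0,0]]'; python3 -m inch '[[-1,0,0,0.1,0,0,0],[-1,0,0,0,0,0,0]]'
```

```text
time_s: 10.85
position: [472.7, 231.3, 89.0]
tool_rot: [-3.142, 0.0, -0.0]
ft_force: [-1.5, 0.7, 0.1]
opening: 14.5
time_s: 11.05
position: [472.8, 231.4, 88.5]
tool_rot: [-3.141, 0.0, -0.001]
ft_force: [-1.6, -1.0, 3.4]
opening: 14.5
```

```bash
cat > tray.py <<'E'
from h import *
np.set_printoptions(precision=0,suppress=True)
ex=np.array([np.cos(1.918),np.sin(1.918)])
for n in ['top','side']:
    im=grab(n)
    for d in (95,115,130):
        u,v=proj(im,[[*(np.array([488.2,185.])-d*ex),15]])[0]; print(n,d,at_d(im,u,v),end=' ')
s=robot.read_state(); print(s['position'].round(1),s['ft_force'].round(1))
E
python3 -m inch '[[-1,0,0,0.1,0,0,0],[-1,0,0,0,0,0,0]]'; python3 tray.py
```

```text
time_s: 11.25
position: [472.8, 231.4, 87.6]
tool_rot: [-3.141, 0.0, -0.001]
ft_force: [-2.4, 0.7, 4.1]
opening: 14.9
top 95 [522.  96.  -1.] top 115 [529.  77.   1.] top 130 [534.  63.  -2.] side 95 [523. 117.   1.] side 115 [530. 101.  -1.] side 130 [535.  86.  -1.] [473. 231.  88.] [-3. -0.  5.]
```

```bash
python3 -m inch '[[-1,0,0,0.1,0,0,0],[-1,0,0,0,0,0,0]]'
```

```text
time_s: 11.55
position: [472.8, 231.4, 86.7]
tool_rot: [-3.141, 0.0, -0.001]
ft_force: [-3.0, -0.3, 5.5]
opening: 14.8
```

```bash
python3 -m inch '[[-1,-0.05,0,0.1,0,0,0],[-1,0,0,0,0,0,0]]'
```

```text
time_s: 11.75
position: [472.7, 231.5, 85.9]
tool_rot: [-3.141, 0.0, -0.003]
ft_force: [-2.4, -0.7, 5.3]
opening: 14.8
```

```bash
python3 -m inch '[[-1,0,0,0.1,0,0,0],[-1,0,0,0,0,0,0]]'; python3 tray.py
```

```text
time_s: 11.95
position: [472.7, 231.5, 85.0]
tool_rot: [-3.141, 0.0, -0.003]
ft_force: [-2.0, -0.7, 6.2]
opening: 14.7
top 95 [522.  96.  -1.] top 115 [529.  78.  -4.] top 130 [534.  63.   0.] side 95 [523. 117.   1.] side 115 [530. 102.  -2.] side 130 [535.  85.  -0.] [473. 232.  85.] [-2.  1.  6.]
```

```bash
python3 -m inch '[[-1,0,0,0.08,0,0,0],[-1,0,0,0,0,0,0]]'; python3 tray.py
```

```text
time_s: 12.25
position: [472.7, 231.5, 84.4]
tool_rot: [-3.141, 0.0, -0.003]
ft_force: [-1.8, -0.8, 7.2]
opening: 14.5
top 95 [522.  96.  -1.] top 115 [529.  78.  -4.] top 130 [534.  63.  -2.] side 95 [522. 115.   2.] side 115 [530. 101.  -1.] side 130 [535.  84.   0.] [473. 232.  84.] [-2. -0.  6.]
```

```bash
python3 -m inch '[[-1,0,0,0.06,0,0,0],[-1,0,0,0,0,0,0]]'; python3 tray.py
```

```text
time_s: 12.55
position: [472.7, 231.5, 83.9]
tool_rot: [-3.141, 0.0, -0.003]
ft_force: [-3.4, 0.6, 6.9]
opening: 14.3
top 95 [522.  96.  -1.] top 115 [528.  77.   3.] top 130 [534.  63.  -4.] side 95 [523. 121.  -2.] side 115 [530.  98.   1.] side 130 [535.  86.  -1.] [473. 232.  84.] [-3. -0.  5.]
```

```bash
python3 -m inch '[[-1,0,0,0.06,0,0,0],[-1,0,0,0,0,0,0]]'; python3 tray.py
```

```text
time_s: 12.85
position: [472.8, 231.5, 83.4]
tool_rot: [-3.141, 0.0, -0.003]
ft_force: [-2.3, -0.9, 7.8]
opening: 14.2
top 95 [522.  96.  -1.] top 115 [529.  77.  -3.] top 130 [534.  63.  -2.] side 95 [523. 119.  -0.] side 115 [530. 103.  -3.] side 130 [535.  83.   1.] [473. 232.  83.] [-2. -0.  7.]
```

```bash
python3 -m inch '[[-1,0,0,0.05,0,0,0],[-1,0,0,0,0,0,0]]'; python3 tray.py
```

```text
time_s: 13.15
position: [472.8, 231.5, 83.0]
tool_rot: [-3.141, 0.0, -0.003]
ft_force: [-2.8, -0.1, 7.9]
opening: 14.7
top 95 [522.  96.  -2.] top 115 [529.  77.  -2.] top 130 [534.  63.  -2.] side 95 [522. 115.   2.] side 115 [530. 102.  -2.] side 130 [535.  85.  -0.] [473. 232.  83.] [-3. -0.  7.]
```

```bash
python3 -m inch '[[-1,0,0,0.05,0,0,0],[-1,0,0,0,0,0,0]]'; python3 tray.py
```

```text
time_s: 13.45
position: [472.8, 231.6, 82.5]
tool_rot: [-3.141, 0.0, -0.003]
ft_force: [-2.2, 0.1, 7.7]
opening: 14.1
top 95 [522.  97.  -2.] top 115 [529.  77.   0.] top 130 [534.  63.   1.] side 95 [522. 115.   2.] side 115 [530. 101.  -1.] side 130 [535.  88.  -2.] [473. 232.  83.] [-3. -0.  9.]
```

Run:
```python
import pickle,cv2,numpy as np
a=pickle.load(open('pics/side.pkl','rb'))['pixels'][110:230,170:270,::-1]; b=pickle.load(open('pics/top.pkl','rb'))['pixels'][215:300,180:280,::-1]
a=cv2.resize(a,None,fx=4,fy=4,interpolation=2); b=cv2.resize(b,None,fx=4,fy=4,interpolation=2)
c=np.zeros((480,800,3),np.uint8); c[:,:400]=a; c[:340,400:]=b; cv2.imwrite('pics/s4.png',c)
```

```text
(no output)
```

View pics/s4.png

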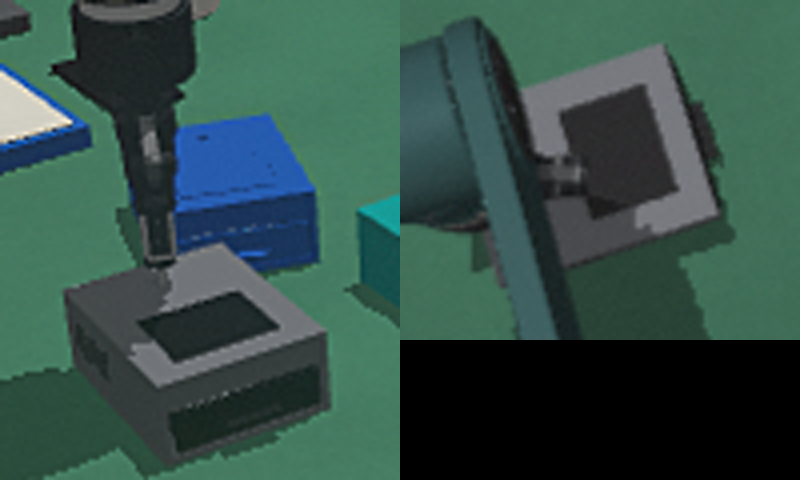

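The view shows the pin in the hole, with the collar at (160,265) just above the cover. The tray slot at (240,395) is still shut. I'll keep pressing in small steps.

```bash
python3 -m inch '[[-1,0,0,0.05,0,0,0],[-1,0,0,0,0,0,0]]'; python3 tray.py
```

```text
time_s: 13.75
position: [472.7, 231.5, 81.8]
tool_rot: [-3.141, 0.0, -0.003]
ft_force: [-1.8, 0.1, 7.5]
opening: 14.5
top 95 [521.  96.  13.] top 115 [529.  77.   2.] top 130 [534.  63.   2.] side 95 [518.  73.  30.] side 115 [527.  69.  20.] side 130 [535.  84.   1.] [473. 232.  82.] [-3. -1.  7.]
```

The tray is moving, so I'll retract.

```bash
python3 -m inch '[[-1,0,0,-0.5,0,0,0],[-1,0,0,-1,0,0,0],[-1,0,0,-1.5,0,0,0],[-1,0,0,-2,0,0,0],[-1,0,0,-1.5,0,0,0],[-1,0,0,0,0,0,0],[-1,0,0,0,0,0,0]]'; python3 tray.py
```

```text
time_s: 14.55
position: [472.2, 231.1, 145.2]
tool_rot: [3.141, -0.0, 0.0]
ft_force: [0.5, -0.4, -0.9]
opening: 14.3
top 95 [520.  95.  21.] top 115 [527.  77.  22.] top 130 [530.  62.  37.] side 95 [520.  88.  20.] side 115 [525.  54.  31.] side 130 [532.  55.  20.] [472. 231. 144.] [ 1. -1. -1.]
```

```bash
python3 -m inch '[[-1,0.09,4.15,0,0,0,0],[-1,0.09,4.15,0,0,0,0],[-1,0.09,4.15,0,0,0,0],[-1,0.09,4.15,0,0,0,0],[-1,0.09,4.15,0,0,0,0],[-1,0.09,4.15,0,0,0,0],[-1,0.09,4.15,0,0,0,0],[-1,0.09,4.15,0,0,0,0],[-1,0.09,4.15,0,0,0,0],[-1,0.09,4.15,0,0,0,0]]';python3 -m inch '[[-1,0,0,1.5,0,0,0],[-1,0,0,0,0,0,0],[-1,0,0,0,0,0,0],[-1,0,0,0,0,0,0]]'
```

```text
time_s: 15.65
position: [480.2, -185.2, 144.1]
tool_rot: [-3.141, 0.001, 0.003]
ft_force: [1.1, -0.7, -0.4]
opening: 14.7
time_s: 16.05
position: [481.1, -183.0, 130.4]
tool_rot: [-3.141, -0.002, 0.0]
ft_force: [1.3, -0.8, -0.1]
opening: 14.3
```

```bash
python3 -m inch '[[-1,0,0.09,0.7,0,0,0],[-1,0,0,0,0,0,0],[-1,0,0,0,0,0,0],[-1,0,0,0,0,0,0]]'
```

```text
time_s: 16.45
position: [481.2, -184.5, 123.6]
tool_rot: [3.141, 0.0, 0.0]
ft_force: [0.3, -0.4, -0.1]
opening: 14.5
```

```bash
python3 -m inch '[[-1,0,-0.05,0.3,0,0,0],[-1,0,0,0,0,0,0],[-1,0,0,0.15,0,0,0],[-1,0,0,0,0,0,0]]'; python3 -m inch '[[-1,0,0,0.1,0,0,0],[-1,0,0,0.1,0,0,0],[-1,0,0,0,0,0,0]]'
```

```text
time_s: 16.85
position: [480.9, -184.2, 118.6]
tool_rot: [-3.142, 0.0, 0.001]
ft_force: [0.1, -0.8, -0.7]
opening: 14.8
time_s: 17.15
position: [480.9, -184.2, 116.7]
tool_rot: [-3.142, 0.0, 0.001]
ft_force: [-0.1, 0.1, -0.3]
opening: 14.5
```

```bash
python3 -m inch '[[-1,0,0,0.1,0,0,0],[-1,0,0,0.1,0,0,0],[-1,0,0,0,0,0,0]]'
```

```text
time_s: 17.45
position: [481.0, -184.1, 114.7]
tool_rot: [-3.142, 0.0, 0.001]
ft_force: [0.5, -1.2, -0.4]
opening: 14.8
```

```bash
python3 -m inch '[[-1,0,0,0.5,0,0,0],[-1,0,0,0.8,0,0,0],[-1,0,0,0.8,0,0,0],[-1,0,0,0,0,0,0]]'
```

```text
time_s: 17.85
position: [479.9, -183.6, 91.7]
tool_rot: [-3.14, 0.0, 0.005]
ft_force: [-0.6, 0.3, -0.6]
opening: 14.6
```

```bash
python3 -m inch '[[-1,0,0,0.8,0,0,0],[-1,0,0,0.8,0,0,0],[-1,0,0,0.6,0,0,0],[-1,0,0,0,0,0,0],[-1,0,0,0,0,0,0]]'
```

```text
time_s: 18.35
position: [481.0, -184.1, 71.6]
tool_rot: [-3.141, 0.0, 0.001]
ft_force: [-0.7, -0.8, -0.2]
opening: 14.4
```

Free so far, so I'll ease it down the last 5 mm.

```bash
python3 -m inch '[[-1,0,0,0.15,0,0,0],[-1,0,0,0.15,0,0,0],[-1,0,0,0.1,0,0,0],[-1,0,0,0,0,0,0]]'
```

```text
time_s: 18.75
position: [481.0, -184.1, 67.8]
tool_rot: [-3.142, 0.0, 0.0]
ft_force: [-0.2, -0.3, -0.5]
opening: 14.6
```

```bash
python3 -m inch '[[-1,0,0,0.1,0,0,0],[-1,0,0,0,0,0,0]]'
```

```text
time_s: 18.95
position: [481.0, -184.2, 66.8]
tool_rot: [3.142, -0.0, -0.0]
ft_force: [-0.0, 0.3, -0.1]
opening: 14.5
```

```bash
python3 -m inch '[[-1,0,0,0.06,0,0,0],[-1,0,0,0,0,0,0]]'; python3 -c "
from h import *
for i in range(2):
  grab('top'); print(robot.read_state()['ft_force'])"
```

```text
time_s: 19.15
position: [481.1, -184.2, 66.6]
tool_rot: [3.141, -0.0, 0.0]
ft_force: [-0.7, -0.1, 0.1]
opening: 14.4
[-1.11044901 -0.02760829  1.13175228]
[-0.81473125  1.14880433  1.70463006]
```

```bash
python3 -m inch '[[-0.5,0,0,0,0,0,0],[-0.3,0,0,0,0,0,0],[0,0,0,0,0,0,0],[0.3,0,0,0,0,0,0],[0.3,0,0,0,0,0,0],[0.6,0,0,0,0,0,0],[0.6,0,0,0,0,0,0]]'
```

```text
time_s: 19.95
position: [481.1, -184.2, 66.3]
tool_rot: [3.141, -0.0, 0.0]
ft_force: [1.5, 0.7, 0.1]
opening: 68.2
```

```bash
python3 -m inch '[[0.6,0,0,-1,0,0,0],[0.6,0,0,-3,0,0,0],[0.6,0,0,-4,0,0,0],[0.6,0,0,-4,0,0,0],[0.6,-4,0,-2,0,0,0],[0.6,-4,0,0,0,0,0],[0.6,-4,0,0,0,0,0],[0.6,-4,0,0,0,0,0],[0.6,0,0,0,0,0,0],[0.6,0,0,0,0,0,0]]'; python3 tray.py
python3 - <<'E'
import pickle,cv2,numpy as np
from h import *
np.set_printoptions(precision=1,suppress=True)
S=pickle.load(open('pics/side.pkl','rb'));T=pickle.load(open('pics/top.pkl','rb'))
a=cv2.resize(S['pixels'][150:400,170:400,::-1],None,fx=2,fy=2,interpolation=2)
b=cv2.resize(S['pixels'][250:320,210:265,::-1],None,fx=6,fy=6,interpolation=2)
c=np.zeros((500,800,3),np.uint8); c[:,:460]=a; c[:420,465:795]=b; cv2.imwrite('pics/end.png',c)
m=np.array([p for v in range(235,290) for u in range(345,395) for p in [at_d(T,u,v)] if 85<p[2]<115])
print(len(m),m.mean(0) if len(m) else '',np.median(m[:,2]) if len(m) else '')
E
```

```text
time_s: 20.95
position: [321.1, -184.4, 207.4]
tool_rot: [3.14, -0.002, 0.004]
ft_force: [-0.2, -0.8, -0.4]
opening: 68.4
top 95 [520.  95.  22.] top 115 [527.  77.  18.] top 130 [530.  62.  35.] side 95 [520.  87.  21.] side 115 [525.  53.  31.] side 130 [532.  58.  18.] [ 322. -184.  207.] [ 0. -1.  0.]
37 [ 482.5 -182.1   99.7] 100.53919448187548
```

View pics/end.png

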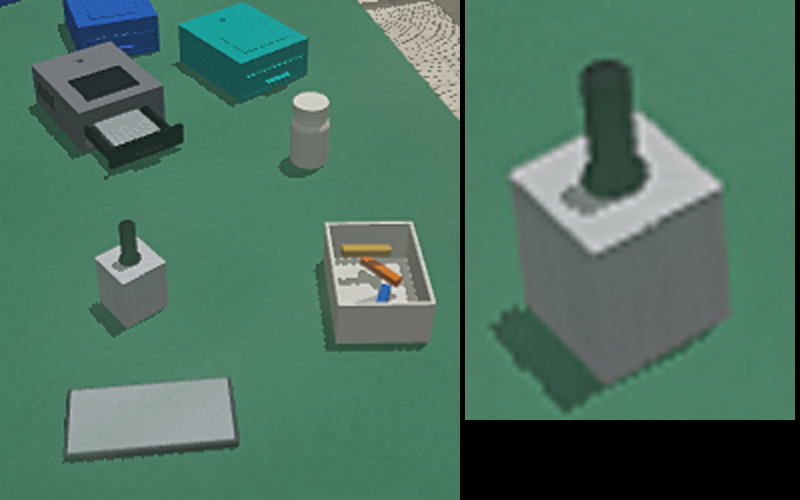

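The tray is out at (135,135). The pin stands upright with its collar flat on the holder at (615,180) in the enlarged half. The phone, jar and tub look unmoved. I'm handing in.

```bash
python3 -c "
from workcell import robot
print(robot.close_job())"
```

```text
the job is handed in; nothing more can be done
None
```

The tray is out and the pin is back in its holder, upright and released. I handed the job in at about 21 s of the 48 s allowed.

- **Pressing the latch:** I felt the latch pad about 31 mm below the hole's mouth and pressed it in 0.5–1 mm steps until the tray sprang out. The highest force I read while pressing was about 9 N, against the 16 N limit. I read forces only between steps, not continuously. A sideways force of 2–3 N showed while pressing, so the pin was probably touching the side of the hole.
- **Final checks:** Depth readings from both cameras show the tray at least 55 mm out. The last picture shows the pin upright with its collar flat on the holder. Its measured position and height match the start within about 1–1.5 mm, which is within measurement noise. The phone, jar and tub look unmoved, and the gripper is clear of everything.
- **Disagreements:** The two cameras differed by 2–4 mm on absolute positions but agreed to about 1 mm on the distance from holder to hole. The gripper read about 14.5 mm open on the 16 mm grip, but the pin was visibly held and I saw no sign of slip.

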